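# Load the lighting dolly: set its foot brakes, lay the cartons down, fill the tote

### The job

Get the dolly loaded for the truck: before you load anything, press both red caster brake pedals right down until they stay down. Then tip each tall carton over away from the robot, across the deck's batten, so that it lies on its back on the dolly with its label up, and put every hook clamp from the platform into the blue tote on the dolly. Leave the dolly where it stands, both brakes on, and the rest of the gear where it is.

Things in the scene. Friction and masses are not known exactly. Their poses are not given: they have to be found in the camera images.
- dolly_mid (a point): dolly, dark wooden deck 400 (x) x 500 mm (y), 120 mm above the platform, on casters. Point: centre of the deck's top; own x away from the robot, y to its left. Unbraked it rolls along own x against 4 N, up to 60 mm; both brakes on it holds. Light batten on the deck, 8 mm high, x -80 to -60, y -10 to 235 mm; 12 mm lip at the far edge. The deck beyond the batten is free.
- brake_left (a joint): red brake pedal of the dolly's near left caster: rad, 0 = up (off), 0.45 = down on its stop (on). Over-centre spring: at the tread point it resists with about 9 N at first, falling to nothing half-way; let go before that it springs up, beyond it clicks down by itself and stays down.
- brake_left_tread (a point): where to press the red left pedal: top of its ribbed tread, 46 mm wide, 60 mm out from its hinge, 15 mm short of the free end. It juts out of the dolly's near side towards the robot (hinge at x -215, y +200, z -42 mm in the dolly's frame, axis along its y). Up, the point is 94 mm above the platform, 74 mm out from the deck; fully down about 67 mm above it.
- brake_right (a joint): red brake pedal of the dolly's near right caster: rad, 0 = up (off), 0.45 = down on its stop (on). Over-centre spring: at the tread point it resists with about 9 N at first, falling to nothing half-way; let go before that it springs up, beyond it clicks down by itself and stays down.
- brake_right_tread (a point): where to press the red right pedal: top of its ribbed tread, 46 mm wide, 60 mm out from its hinge, 15 mm short of the free end. It juts out of the dolly's near side towards the robot (hinge at x -215, y -200, z -42 mm in the dolly's frame, axis along its y). Up, the point is 94 mm above the platform, 74 mm out from the deck; fully down about 67 mm above it.
- tote_mid (a point): blue open plastic tote standing loose on the dolly's right-hand side, 300 mm (x) by 200 mm (y) outside, 75 mm high, walls and floor 4 mm. This point is the centre of its inner floor; own x along its length (away from the robot), z up; the rim is 71 mm above this point. Mass 0.8 kg.
- carton_a_mid (a point): The tote-side tall brown carton, 95 (x) x 100 (y) x 200 mm (z), about 0.45 kg, too wide to grip, standing on the deck up to 20 mm short of the batten. Point: its centre, 100 mm up. Own z to its top, own x from the labelled front (white and blue, facing the robot) to its back. 1 to 2 N near the top tips it; past 0.45 rad it falls alone. On its back: own x straight down, point 50 mm above the deck.
- carton_b_mid (a point): The left-hand tall brown carton, 95 (x) x 100 (y) x 200 mm (z), about 0.45 kg, too wide to grip, standing on the deck up to 20 mm short of the batten. Point: its centre, 100 mm up. Own z to its top, own x from the labelled front (white and blue, facing the robot) to its back. 1 to 2 N near the top tips it; past 0.45 rad it falls alone. On its back: own x straight down, point 50 mm above the deck.
- clamp_1_mid (a point): black hook clamp with green hook tip, lying flat, 32 mm thick, about 0.3 kg; may be absent (None). Point: middle of its straight stem, half-way up; own z up. Stem along own x, -50 to 32 mm, 18 mm wide: grip across y here. Hook bends from the +x end to (66, 68) mm; a foot at x -50 to -36 reaches y 59: beside the stem +y is free for x -33 to 25, -y all free. Extent x -67..66, y -9..69 mm.
- clamp_2_mid (a point): black hook clamp with green hook tip, lying flat, 32 mm thick, about 0.3 kg; may be absent (None). Point: middle of its straight stem, half-way up; own z up. Stem along own x, -50 to 32 mm, 18 mm wide: grip across y here. Hook bends from the +x end to (66, 68) mm; a foot at x -50 to -36 reaches y 59: beside the stem +y is free for x -33 to 25, -y all free. Extent x -67..66, y -9..69 mm.
- clamp_3_mid (a point): black hook clamp with green hook tip, lying flat, 32 mm thick, about 0.3 kg; may be absent (None). Point: middle of its straight stem, half-way up; own z up. Stem along own x, -50 to 32 mm, 18 mm wide: grip across y here. Hook bends from the +x end to (66, 68) mm; a foot at x -50 to -36 reaches y 59: beside the stem +y is free for x -33 to 25, -y all free. Extent x -67..66, y -9..69 mm.
- clamp_4_mid (a point): black hook clamp with green hook tip, lying flat, 32 mm thick, about 0.3 kg; may be absent (None). Point: middle of its straight stem, half-way up; own z up. Stem along own x, -50 to 32 mm, 18 mm wide: grip across y here. Hook bends from the +x end to (66, 68) mm; a foot at x -50 to -36 reaches y 59: beside the stem +y is free for x -33 to 25, -y all free. Extent x -67..66, y -9..69 mm.
- gaff_roll: bystander, to be left where it is: roll of black gaffer tape lying flat, 110 mm diameter, 48 mm high; origin centre of its underside
- extension_1: bystander, to be left where it is: pipe extension, steel tube 27 mm thick and 210 mm long with green fittings, lying along its x, 37 mm high; origin under its middle
- extension_2: bystander, to be left where it is: pipe extension, steel tube 27 mm thick and 210 mm long with green fittings, lying along its x, 37 mm high; origin under its middle
- wrench: bystander, to be left where it is: steel wrench 200 mm long lying along its x; origin on its underside
- spray_can: bystander, to be left where it is: green spray can standing, 66 mm diameter, 190 mm tall; origin centre of its base
- radio: bystander, to be left where it is: black two-way radio lying flat, 115 x 56 x 34 mm, aerial along its x; origin centre of its underside
There are look-alikes about, which are no part of the job. Leave any purple look-alike of the part that bears carton_a_mid alone. What is shaped like the part that bears clamp_3_mid but yellow is not meant.

How it is judged:
On the way:
1. both brake pedals are down on their stops (value of joint each of brake_left, brake_right above 0.4 rad), for 0.2 s.
At the end, for the whole second after the job is handed in: both pedals still down (over 0.40 of 0.45 rad); cartons at rest on their backs on the deck, label up, within 15 degrees of flat; every clamp at rest in the tote, its stem's middle below the rim; tote upright on the deck; dolly and bystanders within 40 mm of their start (all of step 1 and angle between each of carton_a_mid, carton_b_mid's own x axis and vertical above 2.87 rad and z of carton_a_mid in the frame of dolly_mid between 0.04 and 0.075 m and x of carton_a_mid in the frame of dolly_mid between -0.16 and 0.16 m and y of carton_a_mid in the frame of dolly_mid between -0.21 and 0.23 m and linear speed of each of carton_a, carton_b, clamp_1, clamp_2, clamp_3, clamp_4 below 0.03 m/s and z of carton_b_mid in the frame of dolly_mid between 0.04 and 0.075 m and x of carton_b_mid in the frame of dolly_mid between -0.16 and 0.16 m and y of carton_b_mid in the frame of dolly_mid between -0.21 and 0.23 m and x of clamp_1_mid in the frame of tote_mid between -0.146 and 0.146 m and y of clamp_1_mid in the frame of tote_mid between -0.096 and 0.096 m and z of clamp_1_mid in the frame of tote_mid between 0 and 0.071 m and x of clamp_2_mid in the frame of tote_mid between -0.146 and 0.146 m and y of clamp_2_mid in the frame of tote_mid between -0.096 and 0.096 m and z of clamp_2_mid in the frame of tote_mid between 0 and 0.071 m and x of clamp_3_mid in the frame of tote_mid between -0.146 and 0.146 m and y of clamp_3_mid in the frame of tote_mid between -0.096 and 0.096 m and z of clamp_3_mid in the frame of tote_mid between 0 and 0.071 m and x of clamp_4_mid in the frame of tote_mid between -0.146 and 0.146 m and y of clamp_4_mid in the frame of tote_mid between -0.096 and 0.096 m and z of clamp_4_mid in the frame of tote_mid between 0 and 0.071 m and angle between tote_mid's own z axis and vertical below 0.12 rad and z of tote_mid in the frame of dolly_mid between -0.005 and 0.03 m and x of tote_mid in the frame of dolly_mid between -0.2 and 0.2 m and y of tote_mid in the frame of dolly_mid between -0.25 and 0.25 m and distance of dolly_mid from where it was at the start of the episode below 0.04 m); the robot touches nothing.
It fails at once if a carton is tipped, or a clamp lifted from the platform, while a brake is still off (value of joint any of brake_left, brake_right below 0.3 rad and (angle between any of carton_a_mid, carton_b_mid's own z axis and vertical above 0.35 rad or height (world z) of any of clamp_1_mid, clamp_2_mid, clamp_3_mid, clamp_4_mid above 0.09 m)).
It fails at once if the dolly is rolled more than 50 mm away (distance of dolly_mid from where it was at the start of the episode above 0.05 m).
It fails at once if a bystander is moved more than 40 mm (distance of any of gaff_roll, extension_1, extension_2, wrench, spray_can, radio from where it was at the start of the episode above 0.04 m).
Of clamp_1, clamp_2, clamp_3, clamp_4 only 3 to 4 are there at a start; the rules pass over those that are not, and their reading is None.
At some moment in a run one of clamp_1, clamp_2, clamp_3, clamp_4 may be knocked a few centimetres aside while the robot is not near it.
Once in a run the grip may slacken for a moment while it holds something.
It also fails if it takes over 208 s, if anything falls off the work surface, if the arm or the gripper's body presses on something with over 40 N, if the wrist force passes 120 N, or if a joint passes its speed limit or range.

### The arm

A 6-joint arm with a two-finger parallel gripper is mounted at the origin on the work surface. World frame = base frame: x ahead of the robot, y to its left, z up, the work surface at z = 0. Lengths are in m, angles in rad, forces in N, time in s.
With the tool pointing down it reaches from about 0.4 to 0.825 m from the base axis. Payload 7 kg.
Tool frame: the origin (TCP) lies midway between the tips of the shut fingers; the grasp point (between the pads) lies 19 mm behind it; z points along the fingers, y is the line along which they close (so a half turn about z gives the same grasp; the last joint's range is limited). The gripper opens to 88 mm and grips with 3 to 60 N. Pads are 19 mm wide; open, the fingers measure 130 mm over their backs; the gripper's body (78 mm by 193 mm) begins 47 mm behind the grasp point.
Start: joints at [-0.834, 0.359, 0.012, 0, -1.224, -0.288], TCP at [0.293, -0.608, 0.227] pointing down, gripper open.
Joint ranges: [-3.07, 3.07], [-1.43, 2.12], [-1.02, 1.25], [-3.03, 1.67], [-3.05, -0], [-3.03, 3.03]. Speed limits (rad/s): [2.39, 2.39, 3.01, 3.14, 3.14, 3.14].

### API

Orientations are given as [roll, pitch, yaw] about the fixed x, y, z axes, in that order (R = Rz(yaw) Ry(pitch) Rx(roll)).
In Python, from station import monitor, viewer, arm gives the robot as it stands.
- The arm moves only by the tool move_arm, never from a script. Its argument "deltas" is a list that holds one entry, the list of rows, each a list of 7 numbers: the turn, a rotation vector about the tool's x, y, z in degrees, then the shift along the tool's x, y, z in m, then the finger opening in m, from 0 to 0.0876. A call has 1 to 12 rows; each row is the pose to reach, as a shift and turn from the pose commanded when the call began, along the tool's axes at that moment; what a row does not reach only later rows make up. A row lasts 1/12 s, in which the tool goes at most 41.7 mm and 7.16 degrees, less where a joint would pass 70% of its speed; a pose out of reach is approached as far as the arm can. A call with a gripper value outside its range is refused whole. The fingers move at their own pace and stop on an object; "force" is the grip in N (left out, the last holds). Time passes only in rows, so rows that repeat a pose let the fingers close. It gives the time, the measured TCP pose, the force and the opening at its end, in the units of the state.
- monitor.get_state(): the state, without advancing time (a new reading comes with each control period).
- viewer.grab_frame(name): name is "scene" or "side" or "wrist"; returns a dict with "frame" (384x512x3 uint8, blue, green, red), "vfov" (degrees; the focal length in pixels is half the picture's height over the tangent of half this angle, whatever the lens; pixels are square), "cx", "cy" (the principal point, pixels), "xyz" and "orientation" of the camera in the world; the wrist camera has in their place "hand_eye" (4x4, takes a point from camera to tool coordinates, whose origin is the TCP and whose axes are the flange's). Camera axes: x right, y down, z forward; pixel columns grow to the right and rows downward; lengths in m; the calibration is good to about 2 mm. A picture is of the moment at which its call begins: read the wrist's pose just before it. There is no depth.
- arm.job_done(): hands the job in, once; it reports no verdict.
The state is a dict: "t": time; "q": joint angles; "qd": joint speeds; "joint_efforts": joint torques, N m; "eef_pos": TCP position; "ee_rot": TCP orientation; "force": force on the tool from outside, world axes, zero at the start; "moment": the same for the moment, N m; "width": finger opening in m.
Only numpy, scipy, OpenCV 4.12 (cv2) and the standard library are available. Lean on these libraries where they do the work, as an engineer would, in place of code of your own. Each camera call takes 0.05 s, during which the arm holds its last target. There are 200 camera calls.

## Working session

There is one attempt and no reset: what is moved stays moved. The work goes in short steps, Python scripts to look and compute and a tool call to move; the robot and the scene stay as the last step left them, time stands still between calls to the robot, and variables do not carry over. Pictures are saved under pics/ and viewed, on a budget of 14 in all, crops included, one or two more only if the job needs it, and the job is handed in when it is done.

Besides the shell and the picture viewer there is one more tool, called after ">>>" by a JSON object that holds its "method" and its "body". move_arm: Moves the arm, as the interface text tells. Its arguments: {"type":"object","properties":{"deltas":{"type":"array","items":{"type":"array","items":{"type":"array","items":{"type":"number"}}}},"force":{"type":"number"}},"required":["deltas"]}

```bash
mkdir -p pics; ls
cat > h.py <<'E'
import numpy as np, cv2, sys
from station import monitor, viewer, arm
from scipy.spatial.transform import Rotation as R
def st(): return monitor.get_state()
def grab(name, fn=None):
    s=st(); f=viewer.grab_frame(name)
    im=np.asarray(f["frame"]).copy()
    if fn: cv2.imwrite("pics/"+fn,im)
    fl=im.shape[0]/2/np.tan(np.radians(f["vfov"])/2)
    if name=="wrist":
        T=np.eye(4);T[:3,:3]=R.from_euler('xyz',s["ee_rot"]).as_matrix();T[:3,3]=s["eef_pos"]
        M=T@np.array(f["hand_eye"])
    else:
        M=np.eye(4);o=np.array(f["orientation"]);M[:3,3]=f["xyz"]
        M[:3,:3]=R.from_euler('xyz',o).as_matrix() if o.shape==(3,) else o
    return dict(im=im,f=fl,c=(f["cx"],f["cy"]),M=M)
def ray(c,u,v):
    d=c["M"][:3,:3]@np.array([(u-c["c"][0])/c["f"],(v-c["c"][1])/c["f"],1.]);return c["M"][:3,3],d
def pl(c,u,v,z):
    o,d=ray(c,u,v);return o+d*(z-o[2])/d[2]
def proj(c,p):
    q=c["M"][:3,:3].T@(np.array(p)-c["M"][:3,3]);return c["c"][0]+c["f"]*q[0]/q[2],c["c"][1]+c["f"]*q[1]/q[2]
E
python3 - <<'E'
from h import *
np.set_printoptions(precision=3,suppress=True)
s=st();print(s)
for n in("scene","side","wrist"):
    c=grab(n,n+"0.png");print(n,c["f"],c["c"],c["M"])
a=[cv2.imread(f"pics/{n}0.png") for n in("scene","side","wrist")]
E
```

```text
pics
{'t': 0.0, 'q': array([-0.834,  0.359,  0.011, -0.   , -1.224, -0.288]), 'qd': array([0.   , 0.002, 0.   , 0.001, 0.001, 0.002]), 'joint_efforts': array([  0.002, -58.272,  29.306,   6.997,   0.007,  -0.   ]), 'eef_pos': array([ 0.293, -0.608,  0.226]), 'ee_rot': array([ 3.14 , -0.   , -2.693]), 'force': array([ 0.492, -0.22 , -0.159]), 'moment': array([0.01 , 0.015, 0.   ]), 'width': 0.08773001944557623}
scene 382.2233916631285 (262.21070961453444, 190.59753816533004) [[-0.685  0.469 -0.558  1.168]
 [ 0.728  0.421 -0.54   0.755]
 [-0.019 -0.776 -0.63   0.96 ]
 [ 0.     0.     0.     1.   ]]
side 352.8193448849703 (253.0415598503689, 191.77767861694463) [[-0.997 -0.065  0.052  0.4  ]
 [-0.083  0.77  -0.632  0.855]
 [ 0.001 -0.635 -0.773  1.095]
 [ 0.     0.     0.     1.   ]]
wrist 295.91847154332226 (255.7958923571754, 196.94096988262098) [[-0.434  0.861  0.263  0.22 ]
 [ 0.901  0.415  0.128 -0.643]
 [ 0.001  0.293 -0.956  0.384]
 [ 0.     0.     0.     1.   ]]
```

```bash
python3 -c "
import cv2
for n in('scene','side'):
    cv2.imwrite(f'pics/{n}0b.png',cv2.resize(cv2.imread(f'pics/{n}0.png'),(800,600),interpolation=cv2.INTER_CUBIC))"
```

```text
(no output)
```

View pics/scene0b.png

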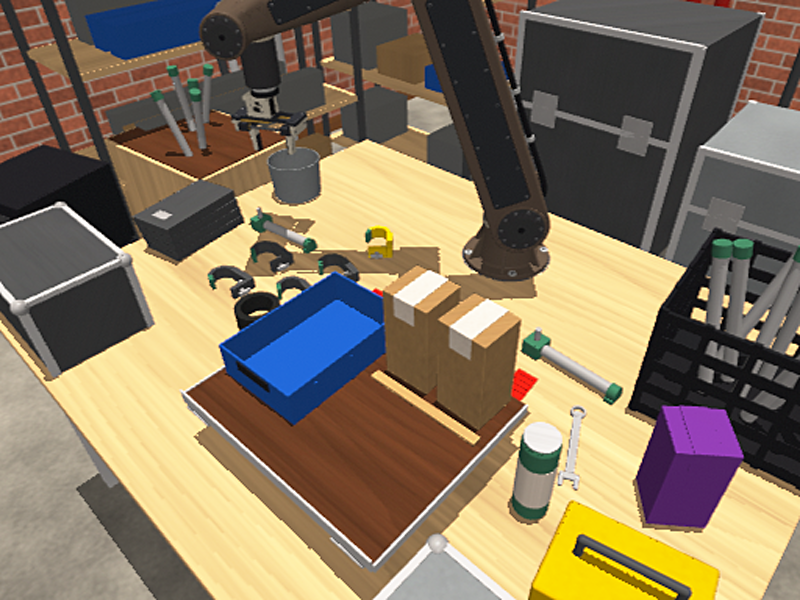

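View pics/side0b.png

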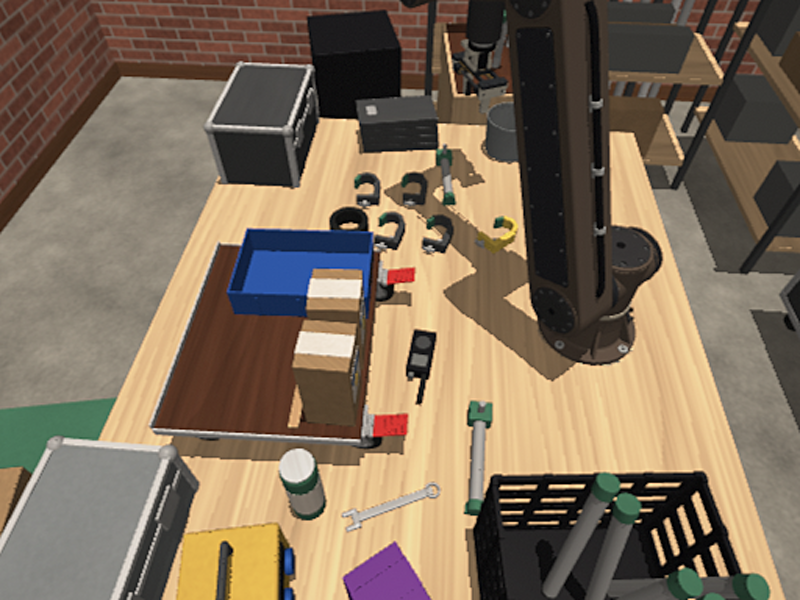

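The scene view shows the dolly with the blue tote, two cartons, red pedals and four dark clamps. The side view has the clamps at zoomed pixels (367,188), (415,188), (388,230) and (437,232), the pedals at (400,276) and (390,425), and the radio between the pedals. I'll measure these now.

```bash
cat > m0.py <<'E'
from h import *
np.set_printoptions(precision=3,suppress=True)
for n in("side","scene"):
    c=grab(n); im=c["im"].astype(int);B,G,Rr=im[...,0],im[...,1],im[...,2]
    red=((Rr>150)&(G<60)&(B<60)).astype(np.uint8)
    k,l,s,ce=cv2.connectedComponentsWithStats(red)
    for i in range(1,k):
        if s[i,4]>15:
            v,u=np.nonzero(l==i);P=np.array([pl(c,a,b,.094) for a,b in zip(u,v)])
            print(n,"red",s[i],"mean",P.mean(0),"x",P[:,0].min(),P[:,0].max(),"y",P[:,1].min(),P[:,1].max())
            print(cv2.minAreaRect((P[:,:2]*1000).astype(np.float32)))
    if n=="side":
        sc=512/800
        for nm,u,v,z in [("FL",152,432,.12),("NL",367,441,.12),("FR",219,245,.12),("FRtote",229,292,.195),
          ("tote TL",248,231,.195),("tote TR",374,233,.195),("tote BL",230,293,.195),("tote BR",None,0,0),
          ("A topL far",307,272,.32),("A top near",363,271,.32),("B far top",305,320,.32),("B near far top",362,320,.32),("B l far",294,357,.32),("B l near",355,358,.32),("batten end near?",297,426,.128),
          ("c1",367,188,.016),("c2",415,188,.016),("c3",388,230,.016),("c4",437,232,.016),("radio",422,355,.03),("gaff",349,218,.048),("ext2",447,175,.02),("can top",297,460,.19),("ext1",480,455,.02),("wr",390,507,0)]:
            if u: print(nm,pl(c,u*sc,v*sc,z))
E
python3 m0.py
```

```text
side red [248 172  17  10 131] mean [ 0.462 -0.041  0.094] x 0.4310908544290421 0.4927962301776056 y -0.06577759644526049 -0.014879962283063763
((462.23846435546875, -41.696128845214844), (67.2125015258789, 39.32992935180664), 13.193405151367188)
side red [239 266  22  13 255] mean [0.452 0.357 0.094] x 0.42055728501303913 0.48309943094614216 y 0.3334922885988403 0.3792090593783394
((451.2749328613281, 356.364990234375), (65.03459930419922, 40.4653434753418), 4.781359672546387)
FL [0.902 0.422 0.12 ]
NL [0.49  0.406 0.12 ]
FR [ 0.918 -0.082  0.12 ]
FRtote [0.816 0.127 0.195]
tote TL [ 0.823 -0.061  0.195]
tote TR [ 0.527 -0.079  0.195]
tote BL [0.813 0.13  0.195]
A topL far [0.625 0.167 0.32 ]
A top near [0.519 0.156 0.32 ]
B far top [0.607 0.28  0.32 ]
B near far top [0.507 0.272 0.32 ]
B l far [0.611 0.359 0.32 ]
B l near [0.509 0.352 0.32 ]
batten end near? [0.626 0.39  0.128]
c1 [ 0.595 -0.458  0.016]
c2 [ 0.45  -0.47   0.016]
c3 [ 0.514 -0.28   0.016]
c4 [ 0.376 -0.283  0.016]
radio [0.397 0.143 0.03 ]
gaff [ 0.624 -0.285  0.048]
ext2 [ 0.354 -0.536  0.02 ]
can top [0.599 0.483 0.19 ]
ext1 [0.265 0.371 0.02 ]
wr [0.44  0.485 0.   ]
scene red [328 236  15  20 185] mean [0.45  0.355 0.094] x 0.4201800031799141 0.48709612043654793 y 0.3287118650339039 0.37613519511959537
((453.0475158691406, 352.510498046875), (70.3686752319336, 42.73868179321289), 6.026420593261719)
```

```bash
cat >> h.py <<'E'
def mv(*tg):
    """targets (x,y,z,yaw) from present pose; all as deltas from now"""
    s=st();R0=R.from_euler('xyz',s["ee_rot"]);p=np.array(s["eef_pos"])
    print("t",round(s["t"],2),"p",np.round(p,4),"yaw",round(s["ee_rot"][2],3),"w",round(s["width"],4),"F",np.round(s["force"],1),"q",np.round(s["q"],2))
    last=p;lr=R0
    for x,y,z,w in tg:
        R1=R.from_euler('xyz',[np.pi,0,w]);d=R0.inv().apply(np.array([x,y,z])-p);r=(R0.inv()*R1).as_rotvec(degrees=True)
        n=max(np.linalg.norm(np.array([x,y,z])-last)/.0417,np.degrees((lr.inv()*R1).magnitude())/7.16)
        print(np.round(r,1).tolist(),np.round(d,3).tolist(),"rows",round(n,1));last=np.array([x,y,z]);lr=R1
E
cat > m1.py <<'E'
from h import *
mv((.448,-.044,.25,-3.11),(.448,-.044,.12,-3.11),(.448,-.044,.068,-3.11))
E
python3 m1.py
```

```text
t 0.25 p [ 0.2928 -0.608   0.2261] yaw -2.693 w 0.0876 F [-0.3  0.6  0.2] q [-0.83  0.36  0.01 -0.   -1.22 -0.29]
[0.0, -0.0, 23.9] [-0.385, 0.441, -0.024] rows 14.0
[0.0, -0.0, 23.9] [-0.385, 0.441, 0.106] rows 3.1
[0.0, -0.0, 23.9] [-0.385, 0.441, 0.158] rows 1.2
```

>>> {"method": "move_arm", "body": {"deltas": [[[0,0,23.9,-0.385,0.441,-0.034,0],[0,0,23.9,-0.385,0.441,-0.034,0],[0,0,23.9,-0.385,0.441,-0.034,0],[0,0,23.9,-0.385,0.441,-0.034,0],[0,0,23.9,-0.385,0.441,-0.034,0],[0,0,23.9,-0.385,0.441,-0.034,0],[0,0,23.9,-0.385,0.441,-0.034,0],[0,0,23.9,-0.385,0.441,-0.034,0],[0,0,23.9,-0.385,0.441,-0.034,0],[0,0,23.9,-0.385,0.441,-0.034,0],[0,0,23.9,-0.385,0.441,-0.034,0],[0,0,23.9,-0.385,0.441,-0.034,0]]]}}

```text
t: 1.25
eef_pos: [0.4247, -0.1274, 0.2559]
ee_rot: [3.141, 0.001, -3.11]
force: [1.5, -0.9, -0.3]
width: 0.0133
```

```bash
python3 m1.py
```

```text
t 1.25 p [ 0.4247 -0.1274  0.2559] yaw -3.11 w 0.0133 F [ 1.5 -0.9 -0.3] q [ 0.16 -0.06 -0.42 -0.   -1.2  -1.69]
[0.0, 0.1, 0.0] [-0.026, 0.083, 0.006] rows 2.1
[0.0, 0.1, 0.0] [-0.026, 0.083, 0.136] rows 3.1
[0.0, 0.1, 0.0] [-0.026, 0.083, 0.188] rows 1.2
```

>>> {"method": "move_arm", "body": {"deltas": [[[0,0.1,0,-0.026,0.083,0.04,0],[0,0.1,0,-0.026,0.083,0.04,0],[0,0.1,0,-0.026,0.083,0.13,0],[0,0.1,0,-0.026,0.083,0.13,0],[0,0.1,0,-0.026,0.083,0.13,0],[0,0.1,0,-0.026,0.083,0.15,0],[0,0.1,0,-0.026,0.083,0.16,0],[0,0.1,0,-0.026,0.083,0.17,0],[0,0.1,0,-0.026,0.083,0.18,0],[0,0.1,0,-0.026,0.083,0.187,0],[0,0.1,0,-0.026,0.083,0.19,0],[0,0.1,0,-0.026,0.083,0.19,0]]]}}

```text
t: 2.25
eef_pos: [0.4484, -0.0458, 0.0688]
ee_rot: [-3.14, -0.001, -3.108]
force: [-20.3, 4.7, 52.0]
width: 0.0006
```

```bash
cat > m2.py <<'E'
from h import *
mv((.448,-.044,.25,-3.11),(.436,.356,.25,-3.11))
E
python3 m2.py
```

```text
t 2.25 p [ 0.4484 -0.0458  0.0688] yaw -3.108 w 0.0006 F [-20.3   4.7  52. ] q [ 0.34  0.17 -0.68  0.   -0.73 -1.88]
[-0.1, -0.1, 0.1] [0.001, 0.002, -0.181] rows 4.3
[-0.1, -0.1, 0.1] [-0.001, 0.402, -0.182] rows 9.6
```

>>> {"method": "move_arm", "body": {"deltas": [[[0,0,0,0,0,-0.04,0],[0,0,0,0,0,-0.08,0],[0,0,0,0,0,-0.12,0],[0,0,0,0,0,-0.15,0],[0,0,0,0,0,-0.18,0],[0,0,0,0,0,-0.18,0]]]}}

```text
t: 2.75
eef_pos: [0.4515, -0.0454, 0.2519]
ee_rot: [3.141, 0.009, -3.109]
force: [2.3, 0.9, 0.3]
width: 0.0004
```

```bash
python3 m0.py | grep -A1 red; python3 m2.py
```

```text
side red [239 265  21  14 259] mean [0.453 0.356 0.094] x 0.42098726772282863 0.48492671983370567 y 0.33030265559009886 0.3792090593783394
((452.7535400390625, 355.1327209472656), (62.68760299682617, 43.446075439453125), 6.208436965942383)
--
scene red [327 237  16  20 183] mean [0.451 0.356 0.094] x 0.42124207005018555 0.4890886249855527 y 0.32891753564252624 0.37620783407079716
((455.8934631347656, 352.364501953125), (68.12171936035156, 42.20561599731445), 5.545706272125244)
t 2.85 p [ 0.4491 -0.0453  0.2467] yaw -3.11 w 0.0005 F [-0.5 -0.2 -1.3] q [ 0.34 -0.04 -0.42 -0.   -1.18 -1.88]
[0.1, 0.1, 0.0] [0.001, 0.001, -0.003] rows 0.1
[0.1, 0.1, 0.0] [0.0, 0.402, -0.003] rows 9.6
```

>>> {"method": "move_arm", "body": {"deltas": [[[0,0,0,0,0.402,0,0],[0,0,0,0,0.402,0,0],[0,0,0,0,0.402,0,0],[0,0,0,0,0.402,0,0],[0,0,0,0,0.402,0,0],[0,0,0,0,0.402,0,0],[0,0,0,0,0.402,0,0],[0,0,0,0,0.402,0,0],[0,0,0,0,0.402,0,0],[0,0,0,0,0.402,0,0],[0,0,0,0,0.402,0,0],[0,0,0,0,0.402,0,0]]]}}

```text
t: 3.85
eef_pos: [0.4349, 0.3571, 0.243]
ee_rot: [-3.139, -0.004, -3.108]
force: [0.0, -1.3, 1.1]
width: 0.0004
```

>>> {"method": "move_arm", "body": {"deltas": [[[0,0,0,0,0,0.04,0],[0,0,0,0,0,0.08,0],[0,0,0,0,0,0.12,0],[0,0,0,0,0,0.14,0],[0,0,0,0,0,0.15,0],[0,0,0,0,0,0.16,0],[0,0,0,0,0,0.167,0],[0,0,0,0,0,0.174,0],[0,0,0,0,0,0.178,0],[0,0,0,0,0,0.18,0],[0,0,0,0,0,0.18,0]]]}}

```text
t: 4.77
eef_pos: [0.4362, 0.3563, 0.069]
ee_rot: [3.141, 0.0, -3.109]
force: [-8.6, -7.6, 28.3]
width: 0.0005
```

>>> {"method": "move_arm", "body": {"deltas": [[[0,0,0,0,0,-0.04,0],[0,0,0,0,0,-0.08,0],[0,0,0,0,0,-0.12,0],[0,0,0,0,0,-0.16,0],[0,0,0,0,0,-0.2,0],[0,0,0,0,0,-0.2,0]]]}}

```text
t: 5.27
eef_pos: [0.4389, 0.3586, 0.2754]
ee_rot: [3.131, 0.009, -3.109]
force: [0.6, 0.9, 1.2]
width: 0.0002
```

```bash
python3 m0.py | grep -A1 red; python3 -c "
from h import *
c=grab('side')
cv2.imwrite('pics/s2.png',cv2.resize(c['im'][120:320,120:330],(800,762))[:600])
mv((.45,.315,.29,-3.11))"
```

```text
t 5.42 p [0.4358 0.3563 0.2662] yaw -3.11 w 0.0004 F [ 0.4 -0.6 -0. ] q [ 1.03  0.15 -0.18 -0.   -1.24 -2.57]
[0.1, -0.0, -0.0] [-0.013, -0.042, -0.024] rows 1.2
```

View pics/s2.png

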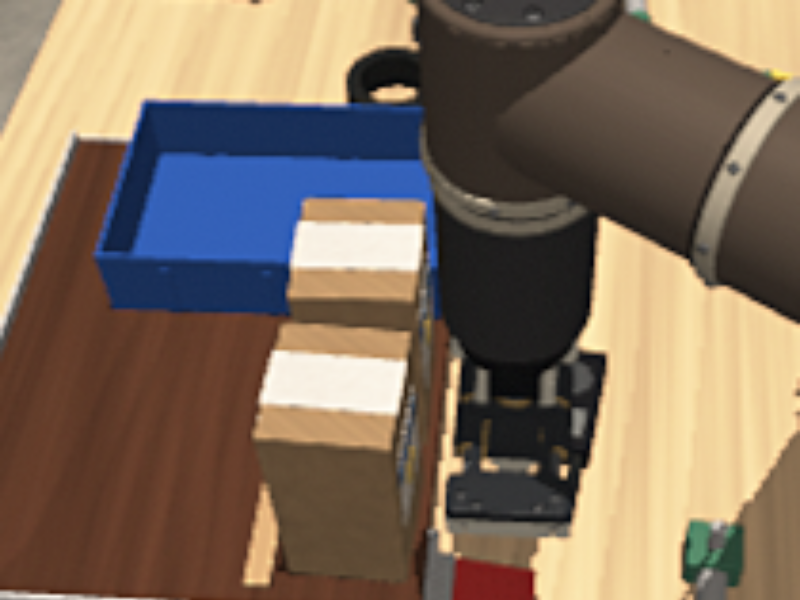

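The crop shows both cartons upright, the tote empty and the left pedal in shadow. Carton B's top corners are about (283,323), (412,330), (405,445) and (255,438) in the crop. Carton A's are about (305,199), (424,201), (417,305) and (288,298).

Run:
```python
from h import *
c=grab("side"); k=210/800
for n,P in dict(B=[(283,323),(412,330),(405,445),(255,438)],A=[(305,199),(424,201),(417,305),(288,298)]).items():
    Q=np.array([pl(c,120+u*k,120+v*k,.32)[:2] for u,v in P]);print(n,Q.round(3).tolist(),Q.mean(0).round(3))
# pedal red incl. shadow
hsv=cv2.cvtColor(c["im"],cv2.COLOR_BGR2HSV);m=((hsv[...,0]<6)|(hsv[...,0]>174))&(hsv[...,1]>180)&(hsv[...,2]>70)
k_,l,s,_=cv2.connectedComponentsWithStats(m.astype(np.uint8))
for i in range(1,k_):
    if s[i,4]>40:
        v,u=np.nonzero(l==i)
        for z in(.094,.067):
            P=np.array([pl(c,a,b,z) for a,b in zip(u,v)]);print(s[i],z,P.min(0)[:2].round(3),P.max(0)[:2].round(3),P.mean(0)[:2].round(3))
```

```text
B [[0.61, 0.281], [0.516, 0.279], [0.508, 0.376], [0.61, 0.379]] [0.561 0.329]
A [[0.615, 0.159], [0.522, 0.153], [0.515, 0.256], [0.61, 0.257]] [0.566 0.206]
[239 267  21  16 263] 0.094 [0.42  0.342] [0.483 0.387] [0.452 0.365]
[239 267  21  16 263] 0.067 [0.421 0.328] [0.485 0.375] [0.453 0.352]
```

```bash
python3 -c "
from h import *
mv((.47,.329,.285,-3.11),(.64,.328,.285,-3.11))"
```

```text
t 5.47 p [0.4355 0.3558 0.2651] yaw -3.11 w 0.0006 F [ 0.4  0.6 -0.6] q [ 1.03  0.15 -0.18 -0.   -1.24 -2.57]
[0.0, -0.1, -0.0] [-0.034, -0.028, -0.02] rows 1.2
[0.0, -0.1, -0.0] [-0.203, -0.034, -0.02] rows 4.1
```

>>> {"method": "move_arm", "body": {"deltas": [[[0,0,0,-0.034,-0.028,-0.02,0],[0,0,0,-0.034,-0.028,-0.02,0],[0,0,0,-0.05,-0.029,-0.02,0],[0,0,0,-0.06,-0.029,-0.02,0],[0,0,0,-0.07,-0.03,-0.02,0],[0,0,0,-0.08,-0.03,-0.02,0],[0,0,0,-0.09,-0.03,-0.02,0],[0,0,0,-0.1,-0.031,-0.02,0],[0,0,0,-0.11,-0.031,-0.02,0],[0,0,0,-0.12,-0.031,-0.02,0],[0,0,0,-0.13,-0.032,-0.02,0],[0,0,0,-0.14,-0.032,-0.02,0]]]}}

```text
t: 6.47
eef_pos: [0.5778, 0.3286, 0.2851]
ee_rot: [3.142, -0.002, -3.11]
force: [0.0, 0.7, 0.3]
width: 0.0005
```

>>> {"method": "move_arm", "body": {"deltas": [[[0,0,0,-0.01,0,0,0],[0,0,0,-0.02,0,0,0],[0,0,0,-0.03,0,0,0],[0,0,0,-0.04,0,0,0],[0,0,0,-0.05,0,0,0],[0,0,0,-0.06,0,0,0],[0,0,0,-0.06,0,0,0],[0,0,0,-0.06,0,0,0],[0,0,0,-0.06,0,0,0],[0,0,0,-0.06,0,0,0],[0,0,0,-0.06,0,0,0],[0,0,0,-0.06,0,0,0]]]}}

```text
t: 7.47
eef_pos: [0.6365, 0.3307, 0.2855]
ee_rot: [3.141, -0.001, -3.11]
force: [-0.3, 0.3, -0.0]
width: 0.0003
```

```bash
python3 -c "
from h import *
c=grab('side')
cv2.imwrite('pics/s3.png',cv2.resize(c['im'][120:320,80:346],(798,600)))
mv((.46,.328,.29,-3.11),(.46,.206,.29,-3.11))"
```

```text
t 7.52 p [0.6365 0.3307 0.2854] yaw -3.11 w 0.0004 F [-0.2  0.9 -0.1] q [ 0.75  0.4   0.21 -0.   -1.38 -2.29]
[0.0, -0.1, 0.0] [0.176, 0.003, -0.004] rows 4.2
[0.0, -0.1, 0.0] [0.18, -0.119, -0.004] rows 2.9
```

View pics/s3.png

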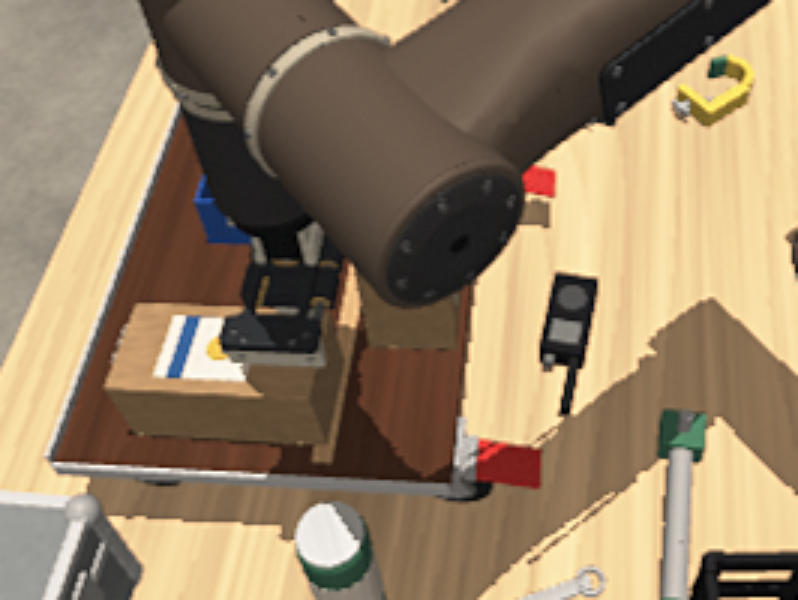

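Carton B lies label up at crop (230,370). Carton A is still standing. Now I'll back off and tip A.

>>> {"method": "move_arm", "body": {"deltas": [[[0,0,0,0.04,0,0,0],[0,0,0,0.08,0,0,0],[0,0,0,0.12,0,0,0],[0,0,0,0.16,0,0,0],[0,0,0,0.175,0,0,0],[0,0,0,0.175,0,0,0],[0,0,0,0.178,-0.04,0,0],[0,0,0,0.178,-0.08,0,0],[0,0,0,0.178,-0.12,0,0],[0,0,0,0.178,-0.123,0,0],[0,0,0,0.178,-0.123,0,0]]]}}

```text
t: 8.43
eef_pos: [0.463, 0.2002, 0.2862]
ee_rot: [3.141, -0.001, -3.112]
force: [0.3, 0.0, 0.0]
width: 0.0007
```

>>> {"method": "move_arm", "body": {"deltas": [[[0,0,0,-0.02,0,0,0],[0,0,0,-0.03,0,0,0],[0,0,0,-0.045,0,0,0],[0,0,0,-0.055,-0.001,0,0],[0,0,0,-0.065,-0.001,0,0],[0,0,0,-0.075,-0.002,0,0],[0,0,0,-0.085,-0.002,0,0],[0,0,0,-0.095,-0.002,0,0],[0,0,0,-0.105,-0.003,0,0],[0,0,0,-0.115,-0.003,0,0],[0,0,0,-0.125,-0.003,0,0],[0,0,0,-0.135,-0.004,0,0]]]}}

```text
t: 9.43
eef_pos: [0.5988, 0.2023, 0.285]
ee_rot: [-3.142, -0.002, -3.11]
force: [0.3, 1.3, 0.2]
width: 0.0007
```

>>> {"method": "move_arm", "body": {"deltas": [[[0,0,0,-0.01,0,0,0],[0,0,0,-0.02,0,0,0],[0,0,0,-0.03,0,0,0],[0,0,0,-0.04,0,0,0],[0,0,0,-0.05,0,0,0],[0,0,0,-0.05,0,0,0],[0,0,0,-0.05,0,0,0],[0,0,0,-0.05,0,0,0],[0,0,0,-0.02,0,0,0],[0,0,0,0.02,0,0,0],[0,0,0,0.06,0,0,0],[0,0,0,0.1,0,0,0]]]}}

```text
t: 10.43
eef_pos: [0.4959, 0.1986, 0.285]
ee_rot: [-3.141, -0.002, -3.11]
force: [-1.2, 1.5, 1.7]
width: 0.0003
```

```bash
python3 -c "
from h import *
mv((.46,-.36,.40,-2.3),(.46,-.36,.40,-3.11),(.4,-.36,.4,-1.57))"
```

```text
t 10.43 p [0.4959 0.1986 0.285 ] yaw -3.11 w 0.0003 F [-1.2  1.5  1.7] q [ 0.75  0.09 -0.2  -0.   -1.28 -2.29]
[0.0, -0.1, -46.4] [0.054, -0.557, -0.115] rows 13.7
[-0.0, -0.1, -0.0] [0.054, -0.557, -0.115] rows 6.5
[0.1, -0.1, -88.2] [0.114, -0.555, -0.115] rows 12.3
```

>>> {"method": "move_arm", "body": {"deltas": [[[0,0,0,0.093,-0.566,-0.065,0.05],[0,0,0,0.093,-0.566,-0.065,0.05],[0,0,0,0.093,-0.566,-0.065,0.05],[0,0,0,0.093,-0.566,-0.065,0.05],[0,0,0,0.093,-0.566,-0.065,0.05],[0,0,0,0.093,-0.566,-0.065,0.05],[0,0,0,0.093,-0.566,-0.065,0.05],[0,0,0,0.093,-0.566,-0.065,0.05],[0,0,0,0.093,-0.566,-0.065,0.05],[0,0,0,0.093,-0.566,-0.065,0.05],[0,0,0,0.093,-0.566,-0.065,0.05],[0,0,0,0.093,-0.566,-0.065,0.05]]]}}

```text
t: 11.43
eef_pos: [0.4318, -0.2951, 0.3428]
ee_rot: [-3.141, -0.0, -3.109]
force: [1.0, -0.1, 0.2]
width: 0.0502
```

>>> {"method": "move_arm", "body": {"deltas": [[[0,0,0,0.015,-0.095,-0.01,0.05],[0,0,0,0.015,-0.095,-0.01,0.05],[0,0,0,0.015,-0.095,-0.01,0.05],[0,0,0,0.015,-0.095,-0.01,0.05],[0,0,0,0.015,-0.095,-0.01,0.05]]]}}

```text
t: 11.85
eef_pos: [0.4204, -0.3893, 0.3516]
ee_rot: [3.141, -0.002, -3.112]
force: [0.2, 0.2, -0.0]
width: 0.0498
```

```bash
python3 -c "
from h import *
mv()
c=grab('wrist','w1.png')
cv2.imwrite('pics/w1b.png',cv2.resize(c['im'],(800,600),interpolation=cv2.INTER_CUBIC))"
```

```text
t 11.85 p [ 0.4204 -0.3893  0.3516] yaw -3.112 w 0.0498 F [ 0.2  0.2 -0. ] q [-0.41  0.14 -0.01  0.   -1.43 -1.14]
```

View pics/w1b.png

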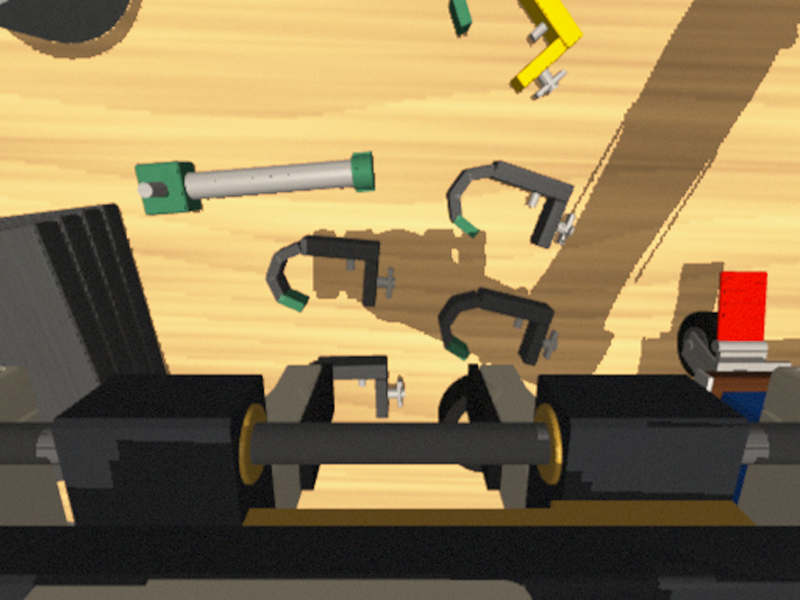

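The wrist view shows four black clamps with their stems roughly along world y and hooks opening away from the robot. The stems' upper edges, in zoomed pixels, are:
- a: (498,162) to (574,186)
- b: (305,237) to (380,241)
- c: (480,289) to (553,305)
- d: (318,357) to (388,357), partly hidden by the finger

The yellow look-alike is at the top.

```bash
cat > clamp.py <<'E'
from h import *
def pose(c,h,f,sc=.64):
    """h,f: upper (-y) edge ends of the top face at hook and foot end, zoomed px"""
    H=pl(c,h[0]*sc,h[1]*sc,.032)[:2];F=pl(c,f[0]*sc,f[1]*sc,.032)[:2]
    x=(H-F)/np.linalg.norm(H-F);y=np.array([-x[1],x[0]])
    m=F+.05*x+.009*y
    return m,np.arctan2(x[1],x[0]),np.linalg.norm(H-F)
E
python3 - <<'E'
from clamp import *
c=grab("wrist")
for n,h,f in [("a",(498,162),(574,186)),("b",(305,237),(380,241)),("c",(480,289),(553,305)),("d",(318,357),(388,357))]:
    m,w,L=pose(c,h,f);print(n,m.round(3),"yaw",round(w,3),"len",round(L,3))
# cross-check: stems on the full image in side view
E
```

```text
a [ 0.349 -0.267] yaw -1.827 len 0.081
b [ 0.423 -0.459] yaw -1.592 len 0.078
c [ 0.477 -0.272] yaw -1.759 len 0.082
d [ 0.555 -0.447] yaw -1.539 len 0.078
```

```bash
python3 -c "
from h import *
mv((.477,-.272,.10,-1.759),(.477,-.272,.006,-1.759))"
```

```text
t 11.95 p [ 0.4208 -0.3881  0.3519] yaw -3.11 w 0.0502 F [-0.3  0.4  0.1] q [-0.4   0.13 -0.01  0.   -1.43 -1.14]
[0.1, -0.1, -77.4] [-0.06, 0.114, 0.252] rows 10.8
[0.1, -0.1, -77.4] [-0.06, 0.114, 0.346] rows 2.3
```

>>> {"method": "move_arm", "body": {"deltas": [[[0,0,-77.4,-0.06,0.114,0.25,0.045],[0,0,-77.4,-0.06,0.114,0.25,0.045],[0,0,-77.4,-0.06,0.114,0.25,0.045],[0,0,-77.4,-0.06,0.114,0.25,0.045],[0,0,-77.4,-0.06,0.114,0.25,0.045],[0,0,-77.4,-0.06,0.114,0.25,0.045],[0,0,-77.4,-0.06,0.114,0.25,0.045],[0,0,-77.4,-0.06,0.114,0.25,0.045],[0,0,-77.4,-0.06,0.114,0.25,0.045],[0,0,-77.4,-0.06,0.114,0.25,0.045],[0,0,-77.4,-0.06,0.114,0.25,0.045],[0,0,-77.4,-0.06,0.114,0.25,0.045]]]}}

```text
t: 12.95
eef_pos: [0.4773, -0.2716, 0.1022]
ee_rot: [3.141, -0.0, -1.752]
force: [-0.7, 0.5, -1.1]
width: 0.0454
```

```bash
python3 -c "
from h import *
mv((.477,-.272,.006,-1.759))
c=grab('wrist')
cv2.imwrite('pics/w2.png',cv2.resize(c['im'],(640,480)))
print([np.round(np.array(proj(c,p))*1.25) for p in [(.477,-.272,.032)]])"
```

```text
t 12.95 p [ 0.4773 -0.2716  0.1022] yaw -1.752 w 0.0454 F [-0.7  0.5 -1.1] q [-0.16  0.27 -0.43  0.   -0.87 -0.02]
[0.1, -0.0, 0.4] [0.0, 0.0, 0.096] rows 2.3
[array([319., 260.])]
```

View pics/w2.png

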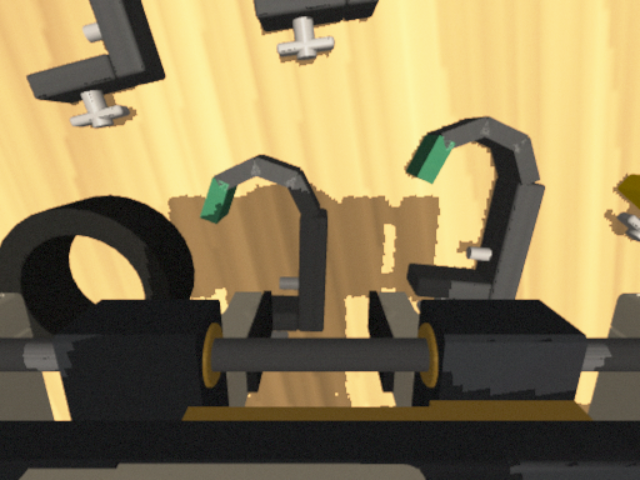

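The stem sits mid-fingers, spanning about (315,210) to (315,330). The predicted middle at (319,260) matches, so I'll descend and grip.

>>> {"method": "move_arm", "body": {"deltas": [[[0,0,0.4,0,0,0.04,0.045],[0,0,0.4,0,0,0.07,0.045],[0,0,0.4,0,0,0.09,0.045],[0,0,0.4,0,0,0.096,0.045],[0,0,0.4,0,0,0.096,0.045],[0,0,0.4,0,0,0.096,0.01],[0,0,0.4,0,0,0.096,0.01],[0,0,0.4,0,0,0.096,0.01],[0,0,0.4,0,0,0.096,0.01],[0,0,0.4,0,0,0.096,0.01],[0,0,0.4,0,0,0.096,0.01],[0,0,0.4,0,0,0.096,0.01]]], "force": 40}}

```text
t: 14.0
eef_pos: [0.4786, -0.2735, 0.0071]
ee_rot: [-3.14, -0.001, -1.766]
force: [1.7, 1.0, 7.1]
width: 0.018
```

>>> {"method": "move_arm", "body": {"deltas": [[[0,0,0,0,0,-0.04,0.01],[0,0,0,0,0,-0.08,0.01],[0,0,0,0,0,-0.12,0.01],[0,0,0,0,0,-0.16,0.01],[0,0,0,0,0,-0.2,0.01],[0,0,0,0,0,-0.24,0.01],[0,0,0,0,0,-0.26,0.01],[0,0,0,0,0,-0.26,0.01],[0,0,0,0,0,-0.26,0.01]]]}}

```text
t: 14.75
eef_pos: [0.4768, -0.2727, 0.2661]
ee_rot: [3.141, 0.001, -1.767]
force: [0.6, -0.6, -4.2]
width: 0.0177
```

```bash
cat > tote.py <<'E'
from h import *
c=grab('side')
im=c['im'];hsv=cv2.cvtColor(im,cv2.COLOR_BGR2HSV)
m=((hsv[...,0]>100)&(hsv[...,0]<125)&(hsv[...,1]>150)).astype(np.uint8);m[:140]=0;m[210:]=0
k,l,s,_=cv2.connectedComponentsWithStats(m);i=1+np.argmax(s[1:,4]);print(s[i])
v,u=np.nonzero(l==i);H=cv2.convexHull(np.stack([u,v],1).astype(np.int32))
q=cv2.approxPolyDP(H,4,True)[:,0];print([(p.tolist(),pl(c,*p,.195)[:2].round(3).tolist()) for p in q])
cv2.imwrite('pics/tote.png',cv2.resize(im[110:290,90:330],(800,600)))
E
python3 tote.py; python3 -c "
from h import *
mv((.555,.01,.28,-1.52))"
```

```text
[ 145  147   93   57 4206]
[([237, 149], [0.536, -0.079]), ([234, 203], [0.518, 0.17]), ([146, 190], [0.814, 0.141]), ([158, 147], [0.827, -0.065])]
t 14.8 p [ 0.4761 -0.2725  0.2645] yaw -1.767 w 0.0176 F [-0.3  0.6 -3.6] q [-0.16  0.13 -0.21 -0.   -1.24 -0.03]
[0.2, 0.1, -14.1] [-0.292, -0.022, -0.015] rows 7.0
```

View pics/tote.png

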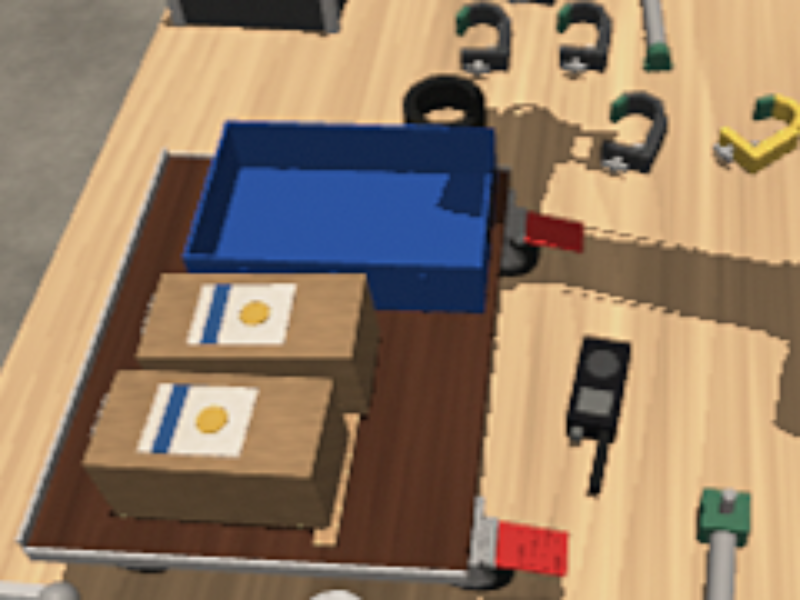

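Both cartons lie label up, both pedals are down and the tote's rim centre is about (0.672, 0.026). The first clamp is held (width 18 mm).

```bash
python3 -c "
from h import *
mv((.577,.021,.265,-1.516),(.577,.021,.137,-1.516))"
```

```text
t 14.8 p [ 0.4761 -0.2725  0.2645] yaw -1.767 w 0.0176 F [-0.3  0.6 -3.6] q [-0.16  0.13 -0.21 -0.   -1.24 -0.03]
[0.2, 0.1, -14.4] [-0.307, -0.042, -0.0] rows 7.4
[0.2, 0.1, -14.4] [-0.307, -0.042, 0.128] rows 3.1
```

>>> {"method": "move_arm", "body": {"deltas": [[[0,0,-14.4,-0.307,-0.042,0,0.01],[0,0,-14.4,-0.307,-0.042,0,0.01],[0,0,-14.4,-0.307,-0.042,0,0.01],[0,0,-14.4,-0.307,-0.042,0,0.01],[0,0,-14.4,-0.307,-0.042,0,0.01],[0,0,-14.4,-0.307,-0.042,0,0.01],[0,0,-14.4,-0.307,-0.042,0,0.01],[0,0,-14.4,-0.307,-0.042,0,0.01],[0,0,-14.4,-0.307,-0.042,0,0.01],[0,0,-14.4,-0.307,-0.042,0,0.01]]]}}

```text
t: 15.63
eef_pos: [0.5768, 0.021, 0.2625]
ee_rot: [3.135, -0.001, -1.513]
force: [-0.4, 0.1, -2.7]
width: 0.0178
```

```bash
python3 -c "
from h import *
mv((.577,.021,.137,-1.516))"
```

```text
t 15.63 p [0.5768 0.021  0.2625] yaw -1.513 w 0.0178 F [-0.4  0.1 -2.7] q [ 0.37  0.18 -0.15 -0.   -1.25 -0.32]
[0.4, -0.1, 0.2] [-0.0, -0.001, 0.125] rows 3.0
```

>>> {"method": "move_arm", "body": {"deltas": [[[0.4,0,0,0,0,0.04,0.01],[0.4,0,0,0,0,0.08,0.01],[0.4,0,0,0,0,0.11,0.01],[0.4,0,0,0,0,0.125,0.01],[0.4,0,0,0,0,0.127,0.01],[0.4,0,0,0,0,0.127,0.032],[0.4,0,0,0,0,0.127,0.032],[0.4,0,0,0,0,0.127,0.032],[0.4,0,0,0,0,0.127,0.032],[0.4,0,0,0,0,0.09,0.032],[0.4,0,0,0,0,0.05,0.032],[0.4,0,0,0,0,0.01,0.032]]]}}

```text
t: 16.63
eef_pos: [0.5776, 0.0197, 0.2577]
ee_rot: [-3.136, -0.0, -1.515]
force: [1.3, 0.2, 0.6]
width: 0.0322
```

```bash
python3 -c "
from h import *
mv((.349,-.267,.26,-1.827))"
```

```text
t 16.63 p [0.5776 0.0197 0.2577] yaw -1.515 w 0.0322 F [1.3 0.2 0.6] q [ 0.37  0.18 -0.16  0.   -1.22 -0.32]
[-0.3, 0.0, 17.9] [0.273, 0.244, -0.004] rows 8.8
```

>>> {"method": "move_arm", "body": {"deltas": [[[0,0,17.9,0.273,0.244,-0.004,0.045],[0,0,17.9,0.273,0.244,-0.004,0.045],[0,0,17.9,0.273,0.244,-0.004,0.045],[0,0,17.9,0.273,0.244,-0.004,0.045],[0,0,17.9,0.273,0.244,-0.004,0.045],[0,0,17.9,0.273,0.244,-0.004,0.045],[0,0,17.9,0.273,0.244,-0.004,0.045],[0,0,17.9,0.273,0.244,-0.004,0.045],[0,0,17.9,0.273,0.244,-0.004,0.045],[0,0,17.9,0.273,0.244,-0.004,0.045],[0,0,17.9,0.273,0.244,-0.004,0.045]]]}}

```text
t: 17.55
eef_pos: [0.3487, -0.2675, 0.2594]
ee_rot: [-3.134, 0.002, -1.831]
force: [0.0, 0.4, 0.3]
width: 0.0451
```

```bash
cat > chk.py <<'E'
from clamp import *
mv()
c=grab('wrist');im=c['im']
for n,m,w in [("a",(.349,-.267),-1.827),("b",(.423,-.459),-1.592),("d",(.555,-.447),-1.539)]:
    x=np.array([np.cos(w),np.sin(w)]);y=np.array([-x[1],x[0]])
    P=[proj(c,[*(np.array(m)+a*x+b*y),.032]) for a,b in[(-50,-9),(32,-9),(32,9),(-50,9)] for a,b in[(a/1000,b/1000)]]
    cv2.polylines(im,[np.int32(P)],True,(0,0,255),1)
cv2.imwrite('pics/'+sys.argv[1],cv2.resize(im,(640,480)))
E
python3 chk.py w3.png
```

```text
t 17.55 p [ 0.3487 -0.2675  0.2594] yaw -1.831 w 0.0451 F [0.  0.4 0.3] q [-0.2  -0.07 -0.42 -0.   -1.21 -0.06]
```

View pics/w3.png

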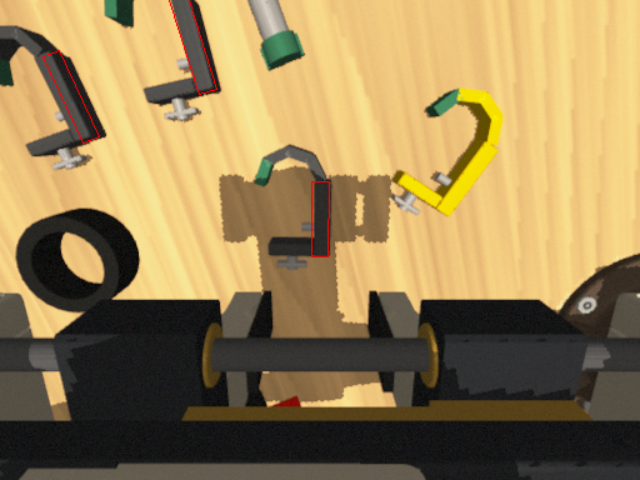

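The projected stem boxes for a, b and d all sit on their clamps, so nothing has moved. Now I'll take a.

>>> {"method": "move_arm", "body": {"deltas": [[[-0.4,0,0,0,0,0.04,0.045],[-0.4,0,0,0,0,0.08,0.045],[-0.4,0,0,0,0,0.12,0.045],[-0.4,0,0,0,0,0.16,0.045],[-0.4,0,0,0,0,0.2,0.045],[-0.4,0,0,0,0,0.23,0.045],[-0.4,0,0,0,0,0.245,0.045],[-0.4,0,0,0,0,0.253,0.045],[-0.4,0,0,0,0,0.253,0.01],[-0.4,0,0,0,0,0.253,0.01],[-0.4,0,0,0,0,0.253,0.01],[-0.4,0,0,0,0,0.253,0.01]]]}}

```text
t: 18.6
eef_pos: [0.3519, -0.2662, 0.0065]
ee_rot: [-3.141, 0.002, -1.827]
force: [-4.7, 1.6, 3.7]
width: 0.0236
```

>>> {"method": "move_arm", "body": {"deltas": [[[0,0,0,0,0,0,0.01],[0,0,0,0,0,0,0.01],[0,0,0,0,0,0,0.01],[0,0,0,0,0,-0.04,0.01],[0,0,0,0,0,-0.08,0.01],[0,0,0,0,0,-0.12,0.01],[0,0,0,0,0,-0.16,0.01],[0,0,0,0,0,-0.2,0.01],[0,0,0,0,0,-0.24,0.01],[0,0,0,0,0,-0.26,0.01],[0,0,0,0,0,-0.26,0.01],[0,0,0,0,0,-0.26,0.01]]]}}

```text
t: 19.6
eef_pos: [0.3513, -0.2665, 0.2663]
ee_rot: [-3.14, 0.003, -1.828]
force: [-0.3, -0.1, -4.4]
width: 0.0175
```

```bash
python3 -c "
from h import *
mv((.662,.025,.275,-1.516))"
```

```text
t 19.6 p [ 0.3513 -0.2665  0.2663] yaw -1.828 w 0.0175 F [-0.3 -0.1 -4.4] q [-0.2  -0.07 -0.41 -0.   -1.23 -0.05]
[-0.1, 0.1, -17.9] [-0.361, -0.226, -0.007] rows 10.2
```

>>> {"method": "move_arm", "body": {"deltas": [[[0,0,-17.9,-0.361,-0.226,-0.007,0.01],[0,0,-17.9,-0.361,-0.226,-0.007,0.01],[0,0,-17.9,-0.361,-0.226,-0.007,0.01],[0,0,-17.9,-0.361,-0.226,-0.007,0.01],[0,0,-17.9,-0.361,-0.226,-0.007,0.01],[0,0,-17.9,-0.361,-0.226,-0.007,0.01],[0,0,-17.9,-0.361,-0.226,-0.007,0.01],[0,0,-17.9,-0.361,-0.226,-0.007,0.01],[0,0,-17.9,-0.361,-0.226,-0.007,0.01],[0,0,-17.9,-0.361,-0.226,-0.007,0.01],[0,0,-17.9,-0.361,-0.226,-0.007,0.01],[0,0,-17.9,-0.361,-0.226,-0.007,0.01]]]}}

```text
t: 20.6
eef_pos: [0.6621, 0.0277, 0.2678]
ee_rot: [3.134, 0.002, -1.513]
force: [-0.7, 0.1, -4.0]
width: 0.0178
```

```bash
python3 -c "
from h import *
mv((.662,.025,.138,-1.516))
grab('side','s5.png')
im=cv2.imread('pics/s5.png');cv2.imwrite('pics/s5b.png',cv2.resize(im[110:290,90:330],(640,480)))"
```

```text
t 20.6 p [0.6621 0.0277 0.2678] yaw -1.513 w 0.0178 F [-0.7  0.1 -4. ] q [ 0.33  0.32  0.05 -0.   -1.31 -0.27]
[0.4, 0.1, 0.2] [0.003, -0.001, 0.13] rows 3.1
```

View pics/s5b.png

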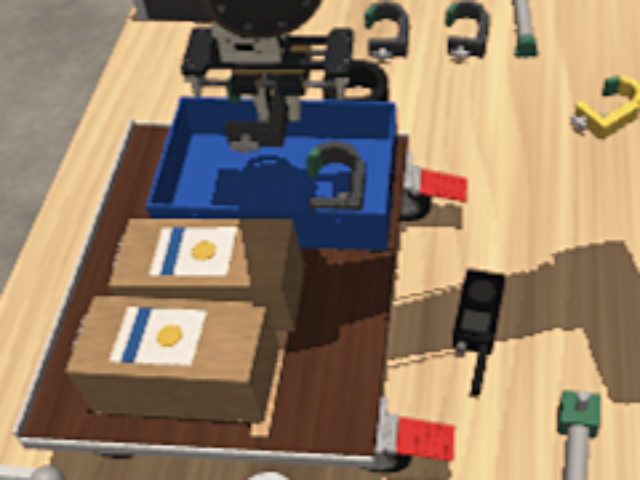

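Clamp c lies flat in the tote's near end and clamp a hangs above its slot.

>>> {"method": "move_arm", "body": {"deltas": [[[0.4,0,0,0,0,0.04,0.01],[0.4,0,0,0,0,0.08,0.01],[0.4,0,0,0,0,0.11,0.01],[0.4,0,0,0,0,0.128,0.01],[0.4,0,0,0,0,0.13,0.01],[0.4,0,0,0,0,0.13,0.032],[0.4,0,0,0,0,0.13,0.032],[0.4,0,0,0,0,0.13,0.032],[0.4,0,0,0,0,0.13,0.032],[0.4,0,0,0,0,0.09,0.032],[0.4,0,0,0,0,0.05,0.032],[0.4,0,0,0,0,0.01,0.032]]]}}

```text
t: 21.65
eef_pos: [0.6614, 0.025, 0.2653]
ee_rot: [-3.135, 0.002, -1.515]
force: [1.3, -0.8, 0.9]
width: 0.0317
```

```bash
python3 -c "
from h import *
mv((.423,-.459,.24,-1.592))"
```

```text
t 21.65 p [0.6614 0.025  0.2653] yaw -1.515 w 0.0317 F [ 1.3 -0.8  0.9] q [ 0.33  0.31  0.03 -0.   -1.28 -0.28]
[-0.4, 0.1, 4.4] [0.47, 0.265, 0.022] rows 13.0
```

>>> {"method": "move_arm", "body": {"deltas": [[[-0.4,0,4.4,0.47,0.265,0.01,0.045],[-0.4,0,4.4,0.47,0.265,0.01,0.045],[-0.4,0,4.4,0.47,0.265,0.01,0.045],[-0.4,0,4.4,0.47,0.265,0.01,0.045],[-0.4,0,4.4,0.47,0.265,0.01,0.045],[-0.4,0,4.4,0.47,0.265,0.01,0.045],[-0.4,0,4.4,0.47,0.265,0.01,0.045],[-0.4,0,4.4,0.47,0.265,0.01,0.045],[-0.4,0,4.4,0.47,0.265,0.01,0.045],[-0.4,0,4.4,0.47,0.265,0.01,0.045],[-0.4,0,4.4,0.47,0.265,0.01,0.045],[-0.4,0,4.4,0.47,0.265,0.01,0.045]]]}}

```text
t: 22.65
eef_pos: [0.4399, -0.4253, 0.2527]
ee_rot: [-3.14, 0.001, -1.591]
force: [0.6, -0.2, 0.1]
width: 0.0445
```

>>> {"method": "move_arm", "body": {"deltas": [[[0,0,0,0.035,0.02,0,0.045],[0,0,0,0.035,0.02,0,0.045],[0,0,0,0.035,0.02,0,0.045]]]}}

```text
t: 22.9
eef_pos: [0.4188, -0.46, 0.2518]
ee_rot: [3.142, 0.001, -1.595]
force: [0.9, 0.9, -1.0]
width: 0.045
```

```bash
python3 chk.py w4.png; python3 -c "
from h import *
mv((.423,-.459,.006,-1.592))"
```

```text
t 22.9 p [ 0.4188 -0.46    0.2518] yaw -1.595 w 0.045 F [ 0.9  0.9 -1. ] q [-0.52  0.26 -0.07 -0.   -1.24  0.5 ]
t 22.95 p [ 0.4196 -0.4588  0.2518] yaw -1.594 w 0.0449 F [0.2 0.7 1. ] q [-0.52  0.26 -0.07 -0.   -1.24  0.49]
[-0.0, 0.1, -0.1] [0.0, -0.003, 0.246] rows 5.9
```

View pics/w4.png

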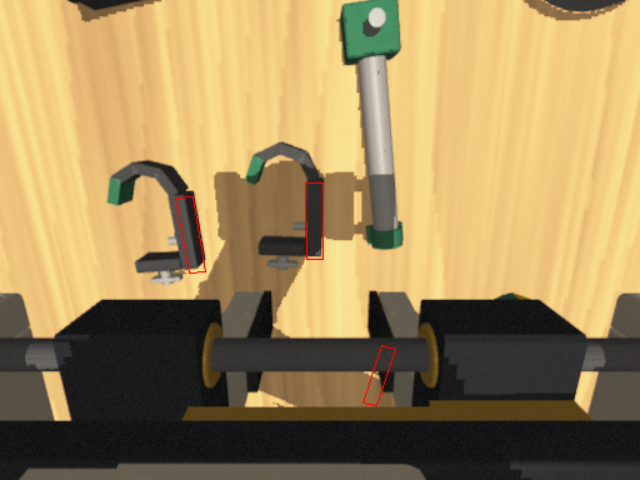

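Clamp b's box fits. Clamp d is a few pixels off its box, so I'll re-measure it later. The extension leaves room for the fingers.

>>> {"method": "move_arm", "body": {"deltas": [[[0,0,0,0,-0.003,0.04,0.042],[0,0,0,0,-0.003,0.08,0.042],[0,0,0,0,-0.003,0.12,0.042],[0,0,0,0,-0.003,0.16,0.042],[0,0,0,0,-0.003,0.2,0.042],[0,0,0,0,-0.003,0.23,0.042],[0,0,0,0,-0.003,0.245,0.042],[0,0,0,0,-0.003,0.245,0.042],[0,0,0,0,-0.003,0.245,0.01],[0,0,0,0,-0.003,0.245,0.01],[0,0,0,0,-0.003,0.245,0.01],[0,0,0,0,-0.003,0.245,0.01]]]}}

```text
t: 23.95
eef_pos: [0.4238, -0.4578, 0.0075]
ee_rot: [-3.14, 0.001, -1.591]
force: [4.5, 0.5, 0.6]
width: 0.0208
```

>>> {"method": "move_arm", "body": {"deltas": [[[0,0,0,0,0,0,0.01],[0,0,0,0,0,0,0.01],[0,0,0,0,0,0,0.01],[0,0,0,0,0,-0.04,0.01],[0,0,0,0,0,-0.08,0.01],[0,0,0,0,0,-0.12,0.01],[0,0,0,0,0,-0.16,0.01],[0,0,0,0,0,-0.2,0.01],[0,0,0,0,0,-0.24,0.01],[0,0,0,0,0,-0.26,0.01],[0,0,0,0,0,-0.26,0.01],[0,0,0,0,0,-0.26,0.01]]]}}

```text
t: 24.95
eef_pos: [0.4229, -0.4578, 0.2666]
ee_rot: [-3.141, 0.002, -1.592]
force: [0.2, 0.3, -4.7]
width: 0.0175
```

```bash
python3 -c "
from h import *
mv((.744,.03,.27,-1.516))"
```

```text
t 24.95 p [ 0.4229 -0.4578  0.2666] yaw -1.592 w 0.0175 F [ 0.2  0.3 -4.7] q [-0.51  0.25 -0.05 -0.   -1.27  0.49]
[-0.0, 0.1, -4.4] [-0.494, -0.311, -0.002] rows 14.0
```

>>> {"method": "move_arm", "body": {"deltas": [[[0,0,-4.4,-0.494,-0.311,-0.002,0.01],[0,0,-4.4,-0.494,-0.311,-0.002,0.01],[0,0,-4.4,-0.494,-0.311,-0.002,0.01],[0,0,-4.4,-0.494,-0.311,-0.002,0.01],[0,0,-4.4,-0.494,-0.311,-0.002,0.01],[0,0,-4.4,-0.494,-0.311,-0.002,0.01],[0,0,-4.4,-0.494,-0.311,-0.002,0.01],[0,0,-4.4,-0.494,-0.311,-0.002,0.01],[0,0,-4.4,-0.494,-0.311,-0.002,0.01],[0,0,-4.4,-0.494,-0.311,-0.002,0.01],[0,0,-4.4,-0.494,-0.311,-0.002,0.01],[0,0,-4.4,-0.494,-0.311,-0.002,0.01]]]}}

```text
t: 25.95
eef_pos: [0.6976, -0.0385, 0.2649]
ee_rot: [3.135, 0.003, -1.515]
force: [0.2, -0.7, -3.4]
width: 0.0178
```

```bash
python3 -c "
from h import *
mv((.744,.03,.265,-1.516))"
```

```text
t 25.95 p [ 0.6976 -0.0385  0.2649] yaw -1.515 w 0.0178 F [ 0.2 -0.7 -3.4] q [ 0.22  0.38  0.14 -0.   -1.33 -0.16]
[0.4, 0.2, 0.1] [-0.066, -0.05, -0.0] rows 2.0
```

>>> {"method": "move_arm", "body": {"deltas": [[[0.4,0,0,-0.066,-0.05,0,0.01],[0.4,0,0,-0.066,-0.05,0,0.01],[0.4,0,0,-0.066,-0.05,0,0.01],[0.4,0,0,-0.066,-0.05,0,0.01]]]}}

```text
t: 26.28
eef_pos: [0.7438, 0.0308, 0.263]
ee_rot: [3.14, 0.002, -1.512]
force: [-0.0, -0.0, -4.2]
width: 0.0179
```

```bash
python3 -c "
from h import *
mv((.744,.03,.138,-1.516))"
```

```text
t 26.28 p [0.7438 0.0308 0.263 ] yaw -1.512 w 0.0179 F [-0.  -0.  -4.2] q [ 0.3   0.46  0.25 -0.   -1.36 -0.24]
[0.1, 0.1, 0.2] [0.001, -0.0, 0.125] rows 3.0
```

>>> {"method": "move_arm", "body": {"deltas": [[[0,0,0,0,0,0.04,0.01],[0,0,0,0,0,0.08,0.01],[0,0,0,0,0,0.11,0.01],[0,0,0,0,0,0.122,0.01],[0,0,0,0,0,0.125,0.01],[0,0,0,0,0,0.125,0.032],[0,0,0,0,0,0.125,0.032],[0,0,0,0,0,0.125,0.032],[0,0,0,0,0,0.125,0.032],[0,0,0,0,0,0.09,0.032],[0,0,0,0,0,0.05,0.032],[0,0,0,0,0,0.01,0.032]]]}}

```text
t: 27.28
eef_pos: [0.7443, 0.028, 0.2607]
ee_rot: [-3.135, 0.002, -1.515]
force: [1.1, 0.6, 0.9]
width: 0.0316
```

```bash
python3 -c "
from h import *
mv((.555,-.447,.24,-1.539))"
```

```text
t 27.28 p [0.7443 0.028  0.2607] yaw -1.515 w 0.0316 F [1.1 0.6 0.9] q [ 0.3   0.46  0.24 -0.   -1.35 -0.24]
[-0.4, 0.1, 1.4] [0.464, 0.216, 0.018] rows 12.3
```

>>> {"method": "move_arm", "body": {"deltas": [[[-0.4,0,1.4,0.464,0.216,0.01,0.045],[-0.4,0,1.4,0.464,0.216,0.01,0.045],[-0.4,0,1.4,0.464,0.216,0.01,0.045],[-0.4,0,1.4,0.464,0.216,0.01,0.045],[-0.4,0,1.4,0.464,0.216,0.01,0.045],[-0.4,0,1.4,0.464,0.216,0.01,0.045],[-0.4,0,1.4,0.464,0.216,0.01,0.045],[-0.4,0,1.4,0.464,0.216,0.01,0.045],[-0.4,0,1.4,0.464,0.216,0.01,0.045],[-0.4,0,1.4,0.464,0.216,0.01,0.045],[-0.4,0,1.4,0.464,0.216,0.01,0.045],[-0.4,0,1.4,0.464,0.216,0.01,0.045]]]}}

```text
t: 28.28
eef_pos: [0.5587, -0.4381, 0.2483]
ee_rot: [-3.14, 0.001, -1.539]
force: [0.2, 0.7, 0.4]
width: 0.0449
```

```bash
python3 chk.py w5.png
```

```text
t 28.28 p [ 0.5587 -0.4381  0.2483] yaw -1.539 w 0.0449 F [0.2 0.7 0.4] q [-0.39  0.4   0.13 -0.   -1.3   0.42]
```

View pics/w5.png

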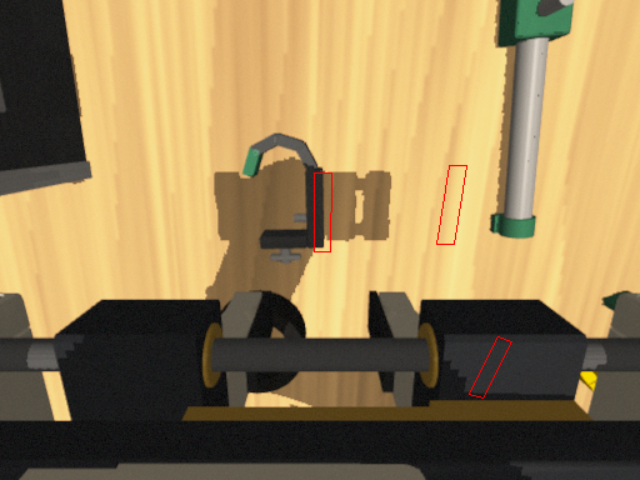

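Clamp d's stem spans about (315,168) to (315,246), some 8 px left of and 6 px above its box. That puts its corrected middle near (0.563, -0.453).

```bash
python3 -c "
from clamp import *
c=grab('wrist')
print(pose(c,(323,168),(323,246),.8))
mv((.563,-.453,.006,-1.545))"
```

```text
(array([ 0.56009447, -0.45935006]), np.float64(-1.539548155584526), np.float64(0.08100447004438867))
t 28.38 p [ 0.5565 -0.4414  0.2473] yaw -1.544 w 0.0448 F [ 0.2  0.3 -0.1] q [-0.4   0.41  0.13 -0.   -1.3   0.42]
[0.0, 0.0, 0.0] [0.012, -0.006, 0.241] rows 5.8
```

>>> {"method": "move_arm", "body": {"deltas": [[[0,0,0,0.015,-0.005,0.03,0.045],[0,0,0,0.015,-0.005,0.07,0.045],[0,0,0,0.015,-0.005,0.11,0.045],[0,0,0,0.015,-0.005,0.15,0.045],[0,0,0,0.015,-0.005,0.19,0.045],[0,0,0,0.015,-0.005,0.225,0.045],[0,0,0,0.015,-0.005,0.241,0.045],[0,0,0,0.015,-0.005,0.241,0.045],[0,0,0,0.015,-0.005,0.241,0.01],[0,0,0,0.015,-0.005,0.241,0.01],[0,0,0,0.015,-0.005,0.241,0.01],[0,0,0,0.015,-0.005,0.241,0.01]]]}}

```text
t: 29.38
eef_pos: [0.5651, -0.4506, 0.0064]
ee_rot: [-3.141, 0.002, -1.539]
force: [-0.0, -0.6, -1.0]
width: 0.0237
```

>>> {"method": "move_arm", "body": {"deltas": [[[0,0,0,0,0,0,0.01],[0,0,0,0,0,0,0.01],[0,0,0,0,0,0,0.01],[0,0,0,0,0,-0.04,0.01],[0,0,0,0,0,-0.08,0.01],[0,0,0,0,0,-0.12,0.01],[0,0,0,0,0,-0.16,0.01],[0,0,0,0,0,-0.2,0.01],[0,0,0,0,0,-0.24,0.01],[0,0,0,0,0,-0.27,0.01],[0,0,0,0,0,-0.27,0.01],[0,0,0,0,0,-0.27,0.01]]]}}

```text
t: 30.38
eef_pos: [0.5651, -0.451, 0.2766]
ee_rot: [-3.14, 0.002, -1.539]
force: [0.4, -0.2, -4.5]
width: 0.0181
```

```bash
python3 -c "
from h import *
c=grab('side')
cv2.imwrite('pics/s6.png',cv2.resize(c['im'][110:290,90:330],(640,480)))
mv((.65,.024,.28,-1.516))"
```

```text
t 30.43 p [ 0.5643 -0.4503  0.274 ] yaw -1.54 w 0.0176 F [-0.6  0.2 -5.6] q [-0.41  0.42  0.21 -0.   -1.37  0.44]
[0.1, 0.2, -1.3] [-0.471, -0.1, -0.004] rows 11.6
```

View pics/s6.png

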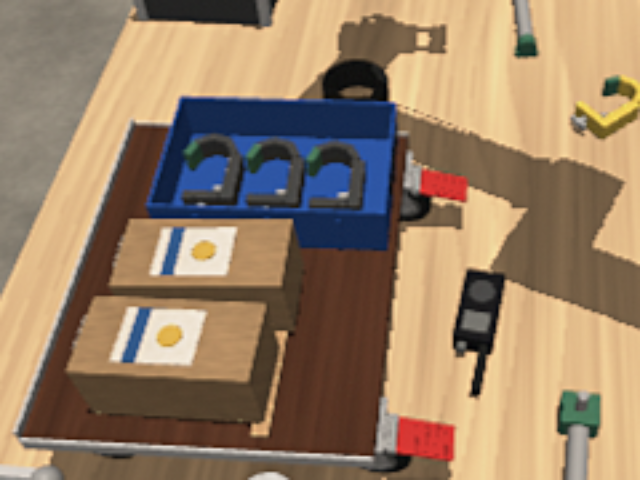

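Three clamps lie in the tote in a row, the pedals are down and the cartons are flat. The fourth is held and goes on top of the middle one.

>>> {"method": "move_arm", "body": {"deltas": [[[0,0,-1.3,-0.471,-0.112,0,0.01],[0,0,-1.3,-0.471,-0.112,0,0.01],[0,0,-1.3,-0.471,-0.112,0,0.01],[0,0,-1.3,-0.471,-0.112,0,0.01],[0,0,-1.3,-0.471,-0.112,0,0.01],[0,0,-1.3,-0.471,-0.112,0,0.01],[0,0,-1.3,-0.471,-0.112,0,0.01],[0,0,-1.3,-0.471,-0.112,0,0.01],[0,0,-1.3,-0.471,-0.112,0,0.01],[0,0,-1.3,-0.471,-0.112,0,0.01],[0,0,-1.3,-0.471,-0.112,0,0.01],[0,0,-1.3,-0.471,-0.112,0,0.01]]]}}

```text
t: 31.43
eef_pos: [0.6609, 0.0271, 0.2726]
ee_rot: [3.135, 0.003, -1.515]
force: [0.1, -0.2, -4.4]
width: 0.0178
```

```bash
python3 -c "
from h import *
mv((.662,.025,.169,-1.516))"
```

```text
t 31.43 p [0.6609 0.0271 0.2726] yaw -1.515 w 0.0178 F [ 0.1 -0.2 -4.4] q [ 0.33  0.32  0.06 -0.   -1.32 -0.28]
[0.4, 0.2, 0.1] [0.002, -0.002, 0.104] rows 2.5
```

>>> {"method": "move_arm", "body": {"deltas": [[[0.4,0,0,0,0,0.03,0.01],[0.4,0,0,0,0,0.06,0.01],[0.4,0,0,0,0,0.09,0.01],[0.4,0,0,0,0,0.1,0.01],[0.4,0,0,0,0,0.104,0.01],[0.4,0,0,0,0,0.104,0.032],[0.4,0,0,0,0,0.104,0.032],[0.4,0,0,0,0,0.104,0.032],[0.4,0,0,0,0,0.104,0.032],[0.4,0,0,0,0,0.07,0.032],[0.4,0,0,0,0,0.03,0.032],[0.4,0,0,0,0,-0.01,0.032]]]}}

```text
t: 32.43
eef_pos: [0.6616, 0.023, 0.2884]
ee_rot: [-3.135, 0.002, -1.517]
force: [1.3, -0.4, -0.0]
width: 0.0322
```

>>> {"method": "move_arm", "body": {"deltas": [[[0,0,0,0.4,0.15,-0.05,0.045],[0,0,0,0.4,0.15,-0.05,0.045],[0,0,0,0.4,0.15,-0.05,0.045],[0,0,0,0.4,0.15,-0.05,0.045],[0,0,0,0.4,0.15,-0.05,0.045],[0,0,0,0.4,0.15,-0.05,0.045],[0,0,0,0.4,0.15,-0.05,0.045],[0,0,0,0.4,0.15,-0.05,0.045],[0,0,0,0.4,0.15,-0.05,0.045],[0,0,0,0.4,0.15,-0.05,0.045],[0,0,0,0.4,0.15,-0.05,0.045],[0,0,0,0.4,0.15,-0.05,0.045]]]}}

```text
t: 33.43
eef_pos: [0.5321, -0.388, 0.3359]
ee_rot: [-3.134, 0.001, -1.521]
force: [0.3, 0.9, 0.1]
width: 0.045
```

```bash
python3 -c "
from h import *
mv()
c=grab('side')
cv2.imwrite('pics/s7.png',cv2.resize(c['im'][80:320,60:380],(800,600)))
sc=grab('scene','scene7.png')
hsv=cv2.cvtColor(c['im'],cv2.COLOR_BGR2HSV);m=((hsv[...,0]<6)|(hsv[...,0]>174))&(hsv[...,1]>180)&(hsv[...,2]>70)
k,l,s,_=cv2.connectedComponentsWithStats(m.astype(np.uint8))
for i in range(1,k):
    if s[i,4]>40:
        v,u=np.nonzero(l==i);P=np.array([pl(c,a,b,.075) for a,b in zip(u,v)]);print(P.mean(0).round(3),P.min(0).round(3))
"
```

```text
t 33.43 p [ 0.5321 -0.388   0.3359] yaw -1.521 w 0.045 F [0.3 0.9 0.1] q [-0.34  0.28  0.15 -0.   -1.43  0.39]
[ 0.463 -0.044  0.075] [ 0.43  -0.073  0.075]
[0.453 0.356 0.075] [0.42  0.332 0.075]
```

View pics/s7.png

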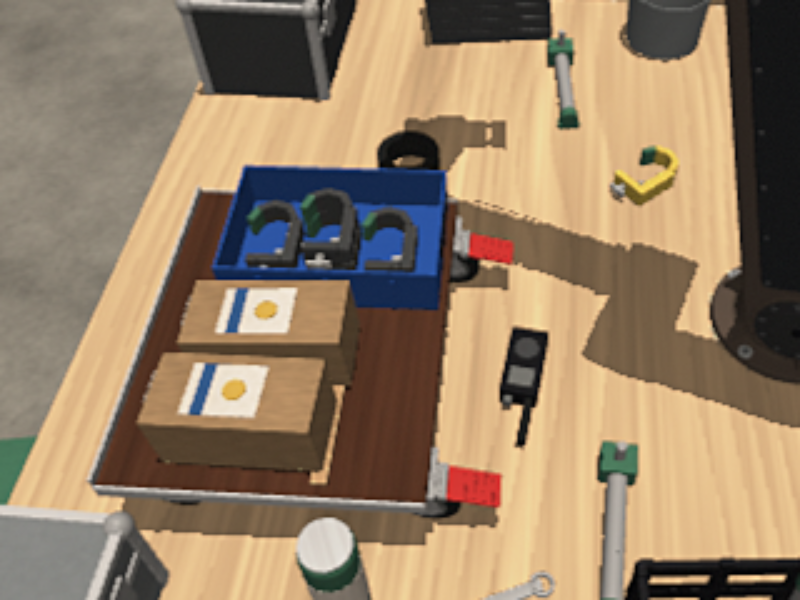

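All four clamps are in the tote, with the fourth stacked flat on the middle one at (330,225). Both cartons lie label up, both pedals are down and the bystanders are in place, so I'll hand it in.

```bash
python3 -c "
from h import *
print(arm.job_done())"
```

```text
the job is handed in; nothing more can be done
None
```

The job is done and handed in at about 33 s on the robot's clock; the station gave no verdict. I pressed both brake pedals down first, then tipped both cartons across the batten onto their backs. All four clamps went into the tote: three side by side, the fourth stacked flat on the middle one.

**Last side view:**
- **Pedals:** both are down and stayed down.
- **Cartons:** both lie flat with their labels up.
- **Tote:** it is upright with all four clamps inside.
- **Gear:** the rest of the gear in view looks where it was. I did not measure each item again.
- **Dolly:** the pedals measure within about 2 mm of where they started, so the dolly has barely moved.
- **Arm:** it is clear of everything.

**Two things did not go exactly as planned:**
- **Right pedal:** I pressed it onto its stop with about 52 N down and 20 N sideways, which shifted the dolly by 1 to 2 mm at most.
- **Fourth clamp:** it measured about 10 mm off my first estimate, which I had taken with a finger partly hiding it. I re-measured it before gripping. It may also have been nudged aside.

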